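# Refile the specimen jars in reverse order

## Task

The wooden rack will be read from the other side of the bench, so move the four specimen jars from the dark grey work rack into it in reverse order: as the robot sees it, the jar at the left end of the grey row goes into the right-end pocket of the wooden rack, the next one into the pocket beside it, and so on, until the jar from the right end stands in the left-end pocket. Set each jar down gently, upright on the floor of its pocket, neither dropping it nor knocking any jar over, and leave all four released and standing still.

Things in the scene. Friction and masses are not known exactly. Their poses are not given: they have to be found in the camera images.
- jar_red_mid (a point): the specimen jar with the red cap: an upright clear cylinder, 34 mm in diameter and 72 mm high with its cap (the top 17 mm), about 50 to 100 g; the point is at its centre, 36 mm above its foot. Its z axis points up to the cap. It starts standing in a pocket of the grey rack.
- jar_yellow_mid (a point): the specimen jar with the yellow cap: an upright clear cylinder, 34 mm in diameter and 72 mm high with its cap (the top 17 mm), about 50 to 100 g; the point is at its centre, 36 mm above its foot. Its z axis points up to the cap. It starts standing in a pocket of the grey rack.
- jar_green_mid (a point): the specimen jar with the green cap: an upright clear cylinder, 34 mm in diameter and 72 mm high with its cap (the top 17 mm), about 50 to 100 g; the point is at its centre, 36 mm above its foot. Its z axis points up to the cap. It starts standing in a pocket of the grey rack.
- jar_blue_mid (a point): the specimen jar with the blue cap: an upright clear cylinder, 34 mm in diameter and 72 mm high with its cap (the top 17 mm), about 50 to 100 g; the point is at its centre, 36 mm above its foot. Its z axis points up to the cap. It starts standing in a pocket of the grey rack.
- clip_red: flat red marker clip, 16 x 36 x 4 mm, fixed on the ledge of the grey rack beside the pocket where the red jar starts, so it goes on showing that jar's place in the starting row after the jar is gone. Origin at the centre of its underside, 10 mm above the bench, 43 mm from the pocket's centre towards the rack's -x.
- clip_yellow: flat yellow marker clip, 16 x 36 x 4 mm, fixed on the ledge of the grey rack beside the pocket where the yellow jar starts, so it goes on showing that jar's place in the starting row after the jar is gone. Origin at the centre of its underside, 10 mm above the bench, 43 mm from the pocket's centre towards the rack's -x.
- clip_green: flat green marker clip, 16 x 36 x 4 mm, fixed on the ledge of the grey rack beside the pocket where the green jar starts, so it goes on showing that jar's place in the starting row after the jar is gone. Origin at the centre of its underside, 10 mm above the bench, 43 mm from the pocket's centre towards the rack's -x.
- clip_blue: flat blue marker clip, 16 x 36 x 4 mm, fixed on the ledge of the grey rack beside the pocket where the blue jar starts, so it goes on showing that jar's place in the starting row after the jar is gone. Origin at the centre of its underside, 10 mm above the bench, 43 mm from the pocket's centre towards the rack's -x.
- work_rack: Dark grey rack, the starting row, fixed; 64 x 238 mm plus a 22 mm ledge (10 mm high) on its robot side. Row along its y axis, which points left as the robot sees it (within 0.35 rad). Four pockets 52 x 52 mm inside, centred at x = 0, y = +87, +29, -29, -87 mm; floor 6 mm, 6 mm thick walls 16 mm above the bench: a jar in a pocket has its centre 42 mm up. Origin: middle of the row, bench height.
- wood_rack: Brown wooden rack, empty at the start, fixed, left or right of the grey one; 64 x 238 mm. Row along its y axis, which points left as the robot sees it (within 0.35 rad). Four pockets 52 x 52 mm inside, centred at x = 0, y = +87, +29, -29, -87 mm; floor 6 mm, 6 mm thick walls 16 mm above the bench: a jar in a pocket has its centre 42 mm up. Origin: middle of the row, bench height.

How it is judged:
At the end, for the whole second after the job is handed in: Each jar stands upright (lean under 0.1 rad) and still (under 0.02 m/s) in the wooden rack's pocket that mirrors its starting place (y in the grey rack becomes -y), its centre within 12 mm of the pocket's centre along and across, and 37 to 47 mm above the bench (((y of clip_red in the frame of work_rack between 0.067 and 0.107 m and y of jar_red_mid in the frame of wood_rack between -0.099 and -0.075 m) or (y of clip_red in the frame of work_rack between 0.009 and 0.049 m and y of jar_red_mid in the frame of wood_rack between -0.041 and -0.017 m) or (y of clip_red in the frame of work_rack between -0.049 and -0.009 m and y of jar_red_mid in the frame of wood_rack between 0.017 and 0.041 m) or (y of clip_red in the frame of work_rack between -0.107 and -0.067 m and y of jar_red_mid in the frame of wood_rack between 0.075 and 0.099 m)) and x of jar_red_mid in the frame of wood_rack between -0.012 and 0.012 m and z of jar_red_mid in the frame of wood_rack between 0.037 and 0.047 m and angle between each of jar_red_mid, jar_yellow_mid, jar_green_mid, jar_blue_mid's own z axis and vertical below 0.1 rad and linear speed of each of jar_red, jar_yellow, jar_green, jar_blue below 0.02 m/s and ((y of clip_yellow in the frame of work_rack between 0.067 and 0.107 m and y of jar_yellow_mid in the frame of wood_rack between -0.099 and -0.075 m) or (y of clip_yellow in the frame of work_rack between 0.009 and 0.049 m and y of jar_yellow_mid in the frame of wood_rack between -0.041 and -0.017 m) or (y of clip_yellow in the frame of work_rack between -0.049 and -0.009 m and y of jar_yellow_mid in the frame of wood_rack between 0.017 and 0.041 m) or (y of clip_yellow in the frame of work_rack between -0.107 and -0.067 m and y of jar_yellow_mid in the frame of wood_rack between 0.075 and 0.099 m)) and x of jar_yellow_mid in the frame of wood_rack between -0.012 and 0.012 m and z of jar_yellow_mid in the frame of wood_rack between 0.037 and 0.047 m and ((y of clip_green in the frame of work_rack between 0.067 and 0.107 m and y of jar_green_mid in the frame of wood_rack between -0.099 and -0.075 m) or (y of clip_green in the frame of work_rack between 0.009 and 0.049 m and y of jar_green_mid in the frame of wood_rack between -0.041 and -0.017 m) or (y of clip_green in the frame of work_rack between -0.049 and -0.009 m and y of jar_green_mid in the frame of wood_rack between 0.017 and 0.041 m) or (y of clip_green in the frame of work_rack between -0.107 and -0.067 m and y of jar_green_mid in the frame of wood_rack between 0.075 and 0.099 m)) and x of jar_green_mid in the frame of wood_rack between -0.012 and 0.012 m and z of jar_green_mid in the frame of wood_rack between 0.037 and 0.047 m and ((y of clip_blue in the frame of work_rack between 0.067 and 0.107 m and y of jar_blue_mid in the frame of wood_rack between -0.099 and -0.075 m) or (y of clip_blue in the frame of work_rack between 0.009 and 0.049 m and y of jar_blue_mid in the frame of wood_rack between -0.041 and -0.017 m) or (y of clip_blue in the frame of work_rack between -0.049 and -0.009 m and y of jar_blue_mid in the frame of wood_rack between 0.017 and 0.041 m) or (y of clip_blue in the frame of work_rack between -0.107 and -0.067 m and y of jar_blue_mid in the frame of wood_rack between 0.075 and 0.099 m)) and x of jar_blue_mid in the frame of wood_rack between -0.012 and 0.012 m and z of jar_blue_mid in the frame of wood_rack between 0.037 and 0.047 m); the robot touches nothing.
It fails at once if a jar is knocked over (leans more than 40 degrees) (angle between any of jar_red_mid, jar_yellow_mid, jar_green_mid, jar_blue_mid's own z axis and vertical above 0.7 rad).
It fails at once if a jar is dropped (falls free of the fingers faster than 0.75 m/s, as from 30 mm or more) ((linear speed of jar_red above 0.75 m/s and contact force between the fingers and jar_red below 0.05 N) or (linear speed of jar_yellow above 0.75 m/s and contact force between the fingers and jar_yellow below 0.05 N) or (linear speed of jar_green above 0.75 m/s and contact force between the fingers and jar_green below 0.05 N) or (linear speed of jar_blue above 0.75 m/s and contact force between the fingers and jar_blue below 0.05 N)).
It also fails if it takes over 99 s, if anything falls off the work surface, if the arm or the gripper's body presses on something with over 40 N, if the wrist force passes 120 N, or if a joint passes its speed limit or range.

## Robot

A 6-joint arm with a two-finger parallel gripper is mounted at the origin on the work surface. World frame = base frame: x ahead of the robot, y to its left, z up, the work surface at z = 0. Lengths are in m, angles in rad, forces in N, time in s.
With the tool pointing down it reaches from about 0.375 to 0.975 m from the base axis. Payload 3.8 kg.
Tool frame: the origin (TCP) lies on the centre line of the jaws, within the pads' length; the fingertips stand 14 mm ahead of it and the grasp point (between the pads) lies 5 mm behind it; x points along the fingers, y is the direction in which the jaws open and shut, and the axes are right-handed (so a half turn about x gives the same grasp; the last joint's range is limited). The gripper opens to 85 mm and grips with 20 to 120 N. Pads are 22 mm wide; open, the fingers measure 114 mm over their backs; the gripper's body (76 mm by 85 mm) begins 54 mm behind the grasp point. The pads swing forward as they close: fully open they stand 13 mm farther back than shut.
Start: joints at [-1.279, 0.264, 1.604, -0, 1.274, -0.037], TCP at [0.218, -0.639, 0.245] pointing down, gripper open.
Joint ranges: [-2.63, 2.63], [-0.94, 2.18], [0.31, 2.57], [-1.31, 4.45], [0, 2.66], [-2.55, 2.55]. Speed limits (rad/s): [2.57, 2.57, 3.14, 3.14, 3.14, 3.14].

## Interface

Orientations are given as a rotation vector (axis times angle).
In Python, from workcell import bot gives the robot as it stands.
- The arm moves only by the shell command python3 -m creep 'ROWS' [FORCE]. ROWS is JSON, a list of rows, each an object with "grip": the finger opening in cm, from 0 to 8.54; "dp": the shift along the tool's x, y, z in cm, a list of three; "rotation": the turn, a rotation vector about the tool's x, y, z in rad, a list of three. A call has 1 to 5 rows; each row is the pose to reach, as a shift and turn from the pose commanded when the call began, along the tool's axes at that moment; what a row does not reach only later rows make up. A row lasts 1/12 s, in which the tool goes at most 41.7 mm and 7.16 degrees, less where a joint would pass 70% of its speed; a pose out of reach is approached as far as the arm can. A call with a gripper value outside its range is refused whole. The fingers move at their own pace and stop on an object; FORCE is the grip in N (left out, the last holds). Time passes only in rows, so rows that repeat a pose let the fingers close. It gives the time, the measured TCP pose, the force and the opening at its end, in the units of the state.
- bot.read_state(): the state, without advancing time (a new reading comes with each control period).
- bot.read_camera(name): name is "side" or "top"; returns (picture, depth): 400x640x3 uint8, red, green, blue; 400x640 float32, m along the optical axis (not along the pixel's ray), 0 where there is no reading.
- bot.get_calibration(name): a dict with "fx", "fy", "cx", "cy" (pixels), "dist" ([k1, k2, p1, p2, k3] as OpenCV has them; the pictures are not rectified), "rvec" (rotation vector, rad) and "tvec" (3), from world to camera coordinates, as OpenCV has them. Camera axes: x right, y down, z forward; pixel columns grow to the right and rows downward; lengths in m; the calibration is good to about 2 mm. A picture is of the moment at which its call begins. get_calibration takes no time and is no camera call.
- bot.finish_job(): hands the job in, once; it reports no verdict.
The state is a dict: "time": time; "q": joint angles; "joint_vel": joint speeds; "joint_torque": joint torques, N m; "tool_pos": TCP position; "tcp_rot": TCP orientation; "wrist_force": force on the tool from outside, world axes, zero at the start; "torque": the same for the moment, N m; "width": opening from 0.0 (shut) to 1.0 (fully open).
Only numpy, scipy, OpenCV 4.12 (cv2) and the standard library are available. Lean on these libraries where they do the work, as an engineer would, in place of code of your own. Each camera call takes 0.05 s, during which the arm holds its last target.

## Working session

There is one attempt and no reset: what is moved stays moved. The work goes in short steps, Python scripts to look and compute and a shell command to move; the robot and the scene stay as the last step left them, time stands still between calls to the robot, and variables do not carry over. Pictures are saved under pics/ and viewed, and the job is handed in when it is done.

```bash
mkdir -p pics; ls; python3 - <<'E'
from workcell import bot
import cv2
print(bot.read_state())
for n in("side","top"):
    p,d=bot.read_camera(n); cv2.imwrite(f"pics/{n}0.png",p[:,:,::-1]); print(n,bot.get_calibration(n),(d>0).mean())
E
```

```text
pics
{'time': 0.0, 'q': array([-1.27890258e+00,  2.64778529e-01,  1.60540492e+00, -4.98853537e-06,
        1.27371163e+00, -3.69284547e-02]), 'joint_vel': array([-3.60225599e-04,  1.98389012e-04,  2.18109342e-03,  5.41886123e-05,
       -1.95242729e-03, -1.12962460e-04]), 'joint_torque': array([ 3.32117006e-04, -5.15107298e+01, -3.67316329e+01, -2.59297285e-04,
        1.27060353e-02, -9.02805510e-07]), 'tool_pos': array([ 0.21774821, -0.63815373,  0.24392821]), 'tcp_rot': array([ 2.04402729,  0.34154022, -2.0446437 ]), 'wrist_force': array([ 0.28903018,  0.6192668 , -0.11555218]), 'torque': array([-0.02703001, -0.01708586, -0.04767461]), 'width': 1.0025659234180684}
side {'fx': 380.9245340530537, 'fy': 380.9245340530537, 'cx': 317.870749810504, 'cy': 200.38024960765537, 'dist': array([-0.09163671,  0.        ,  0.        ,  0.        ,  0.        ]), 'rvec': array([ 2.29889516, -0.84865032,  0.30935465]), 'tvec': array([-0.37237066,  0.27771077,  0.56144275])} 0.9958671875
top {'fx': 408.2171956765919, 'fy': 408.2171956765919, 'cx': 314.37545105719715, 'cy': 197.72114251212392, 'dist': array([-0.07944736,  0.        ,  0.        ,  0.        ,  0.        ]), 'rvec': array([ 2.02077758, -2.17218079,  0.25781075]), 'tvec': array([0.02082663, 0.51431968, 0.72402048])} 0.9958671875
```

View pics/side0.png

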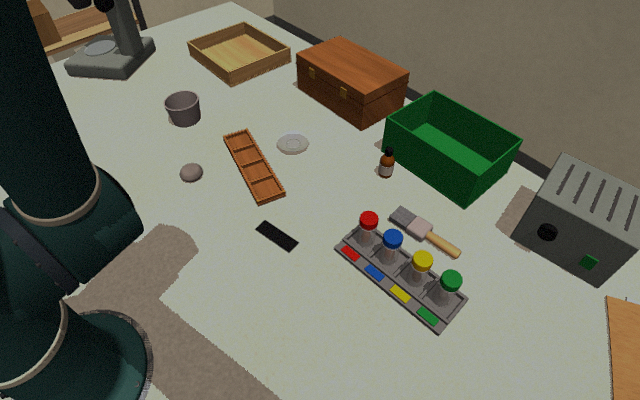

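View pics/top0.png

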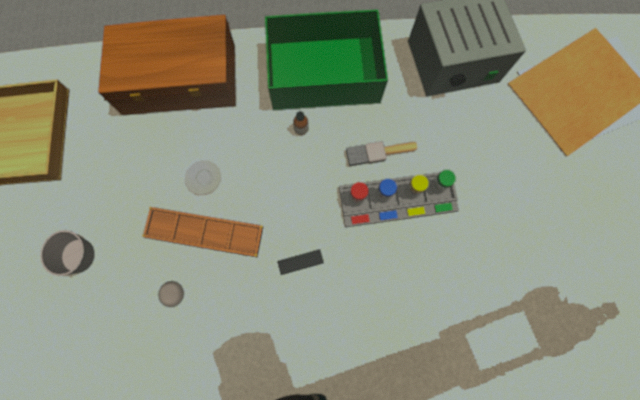

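The side view shows jars red, blue, yellow, green from left (369,220) to right (451,280) in the grey rack. The empty wooden rack is at about (254,165). In the top view the caps run from (360,190) to (446,178) and the wooden rack's centre is at about (204,231). So the order from the robot's left is red, blue, yellow, green.

```bash
cat > h.py <<'E'
from workcell import bot
import cv2, numpy as np
from scipy.spatial.transform import Rotation as R
HUE={'red':(174,6),'yellow':(22,33),'green':(50,80),'blue':(105,125)}
def cast(n,uv,z):
    c=bot.get_calibration(n);K=np.array([[c['fx'],0,c['cx']],[0,c['fy'],c['cy']],[0,0,1]])
    r=cv2.Rodrigues(c['rvec'])[0];o=-r.T@c['tvec']
    p=cv2.undistortPoints(np.float64(uv).reshape(-1,1,2),K,c['dist']).reshape(-1,2)
    d=np.c_[p,np.ones(len(p))]@r
    return o+d*((z-o[2])/d[:,2])[:,None]
def proj(n,P):
    c=bot.get_calibration(n);K=np.array([[c['fx'],0,c['cx']],[0,c['fy'],c['cy']],[0,0,1]])
    return cv2.projectPoints(np.float64(P).reshape(-1,3),c['rvec'],c['tvec'],K,c['dist'])[0].reshape(-1,2)
def cloud(n,d):
    c=bot.get_calibration(n);K=np.array([[c['fx'],0,c['cx']],[0,c['fy'],c['cy']],[0,0,1]])
    r=cv2.Rodrigues(c['rvec'])[0]
    v,u=np.mgrid[:400,:640]
    p=cv2.undistortPoints(np.float64(np.c_[u.ravel(),v.ravel()]).reshape(-1,1,2),K,c['dist']).reshape(-1,2)
    X=np.c_[p,np.ones(len(p))]*d.reshape(-1,1)
    return ((X-c['tvec'])@r).reshape(400,640,3)
E
python3 - <<'E'
from h import *
for n in("top","side"):
    p,d=bot.read_camera(n); h=cv2.cvtColor(p,cv2.COLOR_RGB2HSV); C=cloud(n,d)
    print(n)
    flat=C[150:300,150:470].reshape(-1,3); print('bench z',np.median(flat[:,2]), )
    for k,(a,b) in HUE.items():
        H=h[...,0]; m=((H>=a)&(H<=b)) if a<b else ((H>=a)|(H<=b))
        m=m&(h[...,1]>140)&(h[...,2]>70)
        m=m.astype(np.uint8)
        nn,L,s,c=cv2.connectedComponentsWithStats(m)
        for i in range(1,nn):
            if 60<s[i,4]<900:
                P=C[L==i]; 
                print(k,c[i].round(1),s[i,4],'depth med',np.median(P,0).round(4),'z014',cast(n,c[i],.014)[0].round(4),'z072',cast(n,c[i],.072)[0].round(4))
    # wood rack by depth + colour
    m=(h[...,0]>=5)&(h[...,0]<=16)&(h[...,1]>120)
    nn,L,s,c=cv2.connectedComponentsWithStats(m.astype(np.uint8))
    for i in range(1,nn):
        if s[i,4]>600:
            P=C[L==i];P=P[P[:,2]>-.01]
            if np.median(P[:,2])<.03:
                t=P[P[:,2]>.011]
                for q in(P,t):
                    r=cv2.minAreaRect((q[:,:2]*1000).astype(np.float32)); print('wood',c[i],s[i],len(q),r)
E
```

```text
top
bench z -0.00011573924251333852
red [359.1 190.6] 223 depth med [ 0.5184 -0.1015  0.0772] z014 [ 0.5344 -0.1097  0.014 ] z072 [ 0.5198 -0.1022  0.072 ]
red [359.9 218.8] 116 depth med [ 0.4759 -0.1059  0.0135] z014 [ 0.4756 -0.1056  0.014 ] z072 [ 0.4652 -0.0984  0.072 ]
yellow [419.3 183. ] 237 depth med [ 0.5257 -0.2182  0.0774] z014 [ 0.5415 -0.2363  0.014 ] z072 [ 0.5264 -0.2197  0.072 ]
yellow [415.7 210.9] 124 depth med [ 0.4835 -0.2214  0.0136] z014 [ 0.4834 -0.221   0.014 ] z072 [ 0.4724 -0.2055  0.072 ]
green [268.4  44.5] 101 depth med [0.8405 0.0575 0.0967] z014 [0.8923 0.0617 0.014 ] z072 [0.8521 0.057  0.072 ]
green [446.3 178. ] 184 depth med [ 0.5309 -0.2718  0.0775] z014 [ 0.5482 -0.2946  0.014 ] z072 [ 0.5326 -0.2738  0.072 ]
green [442.9 207.1] 96 depth med [ 0.4873 -0.2779  0.0134] z014 [ 0.4872 -0.2781  0.014 ] z072 [ 0.4759 -0.2586  0.072 ]
blue [387.6 187.1] 204 depth med [ 0.5213 -0.1563  0.0773] z014 [ 0.5375 -0.1692  0.014 ] z072 [ 0.5226 -0.1574  0.072 ]
blue [387.9 214.8] 104 depth med [ 0.4794 -0.1631  0.0132] z014 [ 0.4796 -0.1632  0.014 ] z072 [ 0.46
[... 1616 characters left out ...]
01596069335938), (1303.7005615234375, 290.30462646484375), 69.61473083496094)
wood [253.81255729 166.86342805] [ 223  129   63   77 2182] 2182 ((374.4377746582031, -29.62908935546875), (764.5723266601562, 97.9133071899414), 67.61040496826172)
wood [253.81255729 166.86342805] [ 223  129   63   77 2182] 780 ((372.80438232421875, -29.883697509765625), (762.8571166992188, 95.08672332763672), 67.61040496826172)
wood [624.4298541  349.01459035] [ 606  296   34  104 2673] 2673 ((480.1633605957031, -496.80731201171875), (146.24481201171875, 632.9190673828125), 78.96212768554688)
wood [624.4298541  349.01459035] [ 606  296   34  104 2673] 14 ((183.55795288085938, -364.4489440917969), (0.0, 0.0), 0.0)
```

```bash
python3 - <<'E'
from h import *
W=[];S={}
for n in("top","side"):
    p,d=bot.read_camera(n); h=cv2.cvtColor(p,cv2.COLOR_RGB2HSV); C=cloud(n,d)
    for k,(a,b) in HUE.items():
        H=h[...,0]; m=((H>=a)&(H<=b)) if a<b else ((H>=a)|(H<=b))
        m=m&(h[...,1]>110)&(np.abs(C[...,2]-.078)<.0035)&(np.abs(C[...,0]-.525)<.04)
        P=C[m]; (x,y),r=cv2.minEnclosingCircle((P[:,:2]*1000).astype(np.float32))
        print(n,k,len(P),P.mean(0).round(4),round(x,1),round(y,1),round(r,1))
    m=(h[...,0]>=5)&(h[...,0]<=16)&(h[...,1]>120)&(C[...,2]>.004)&(C[...,2]<.019)
    nn,L,s,c=cv2.connectedComponentsWithStats(cv2.morphologyEx(m.astype(np.uint8),cv2.MORPH_CLOSE,np.ones((3,3))))
    for i in range(1,nn):
        if s[i,4]>1000:
            P=C[(L==i)&m]
            if P[:,0].max()>.7 : continue
            r=cv2.minAreaRect((P[:,:2]*1000).astype(np.float32)); print(n,len(P),r)
            W.append(P)
P=np.vstack(W);r=cv2.minAreaRect((P[:,:2]*1000).astype(np.float32)); print(r)
# robust: percentile edges at PCA angle
mu=P.mean(0)
for a in (r[2],r[2]-90,):
    a=np.deg2rad(a);e=np.array([np.cos(a),np.sin(a)]);q=P[:,:2]@e;print(np.rad2deg(a),np.percentile(q,[.2,.5,99.5,99.8])*1000)
E
```

```text
top red 224 [ 0.519  -0.1021  0.0772] 519.3 -102.4 16.9
top yellow 218 [ 0.5261 -0.218   0.0776] 526.8 -218.3 16.6
top green 197 [ 0.5315 -0.2722  0.0775] 531.8 -273.1 15.9
top blue 217 [ 0.5217 -0.1567  0.0774] 521.8 -156.6 16.2
top 2970 ((473.118896484375, 214.51974487304688), (236.89427185058594, 61.85514831542969), 76.46729278564453)
side red 235 [ 0.5179 -0.1043  0.0778] 518.7 -102.7 17.4
side yellow 281 [ 0.525  -0.2208  0.0782] 526.2 -220.6 16.8
side green 299 [ 0.531  -0.275   0.0776] 531.4 -274.1 17.1
side blue 253 [ 0.5208 -0.159   0.0776] 521.6 -158.7 16.9
side 2129 ((473.39923095703125, 212.71627807617188), (238.8686065673828, 63.433807373046875), 76.65916442871094)
((473.4349670410156, 213.05239868164062), (239.54733276367188, 63.45708084106445), 76.62183380126953)
76.62183380126953 [198.34587956 198.6826605  433.99259136 434.90378974]
-13.378166198730469 [379.7339733  379.91409301 441.52546904 442.18196423]
```

```bash
cat >> h.py <<'E'
def go(x,y,z,yaw):
    """delta needed, tool axes, cm; yaw = world direction of jaw axis (mod pi)"""
    s=bot.read_state(); r=R.from_rotvec(s['tcp_rot']); M=r.as_matrix()
    best=None
    for k in(0,np.pi,-np.pi):
        jy=np.array([np.cos(yaw+k),np.sin(yaw+k),0]);X=np.array([0,0,-1.]);T=np.c_[X,jy,np.cross(X,jy)]
        rv=(r.inv()*R.from_matrix(T)).as_rotvec()
        if best is None or np.linalg.norm(rv)<np.linalg.norm(best): best=rv
    print('t',round(s['time'],2),'tcp',s['tool_pos'].round(4),'q',s['q'].round(2),'w',round(s['width'],3),'F',s['wrist_force'].round(1))
    print('axes y',M[:,1].round(3),'x',M[:,0].round(3)); print('dp cm',(M.T@(np.array([x,y,z])-s['tool_pos'])*100).round(2),'rot',best.round(4), 'deg',np.rad2deg(best).round(1))
E
python3 -c "
from h import *
go(.5190,-.1027,.15,.0664)"
```

```text
t 0.3 tcp [ 0.2179 -0.6386  0.2448] q [-1.28  0.26  1.6   0.    1.27 -0.04] w 0.998 F [-0.8 -0.1 -1. ]
axes y [ 0.323 -0.946 -0.001] x [-0.     0.001 -1.   ]
dp cm [  9.52 -40.99 -45.8 ] rot [-1.3084e+00 -6.0000e-04  7.0000e-04] deg [-75.  -0.   0.]
```

```bash
python3 -m creep '[{"grip":7,"dp":[4,-41,-45.8],"rotation":[-1.308,0,0]},{"grip":7,"dp":[4,-41,-45.8],"rotation":[-1.308,0,0]},{"grip":7,"dp":[4,-41,-45.8],"rotation":[-1.308,0,0]},{"grip":7,"dp":[4,-41,-45.8],"rotation":[-1.308,0,0]},{"grip":7,"dp":[4,-41,-45.8],"rotation":[-1.308,0,0]}]' 40; python3 -c "
from h import *
go(.5190,-.1027,.15,.0664)"
```

```text
time: 0.72
tool_pos: [0.3202, -0.4559, 0.2316]
tcp_rot: [1.644, 0.855, -1.644]
wrist_force: [1.5, -0.9, 0.1]
width: 0.819
t 0.72 tcp [ 0.3202 -0.4559  0.2316] q [-1.    0.05  1.87  0.    1.22 -0.39] w 0.819 F [ 1.5 -0.9  0.1]
axes y [ 0.819 -0.574  0.   ] x [ 0.  0. -1.]
dp cm [  8.16  -4.01 -40.33] rot [-6.781e-01 -1.000e-04 -2.000e-04] deg [-38.8  -0.   -0. ]
```

```bash
python3 -m creep '[{"grip":7,"dp":[3,-4,-40.3],"rotation":[-0.678,0,0]},{"grip":7,"dp":[3,-4,-40.3],"rotation":[-0.678,0,0]},{"grip":7,"dp":[3,-4,-40.3],"rotation":[-0.678,0,0]},{"grip":7,"dp":[3,-4,-40.3],"rotation":[-0.678,0,0]},{"grip":7,"dp":[3,-4,-40.3],"rotation":[-0.678,0,0]}]'; python3 -c "
from h import *
go(.5190,-.1027,.15,.0664)"
```

```text
time: 1.13
tool_pos: [0.4232, -0.2753, 0.2165]
tcp_rot: [1.199, 1.215, -1.199]
wrist_force: [-0.5, -0.0, 0.6]
width: 0.823
t 1.13 tcp [ 0.4232 -0.2753  0.2165] q [-0.63 -0.04  1.99  0.    1.19 -0.64] w 0.823 F [-0.5 -0.   0.6]
axes y [1.    0.014 0.001] x [ 0.001 -0.001 -1.   ]
dp cm [  6.65   9.81 -17.13] rot [-0.0526  0.0005 -0.0007] deg [-3.  0. -0.]
```

```bash
sleep 0; python3 -c "
from h import *
go(.5190,-.1027,.15,.0664)"
```

```text
t 1.13 tcp [ 0.4232 -0.2753  0.2165] q [-0.63 -0.04  1.99  0.    1.19 -0.64] w 0.823 F [-0.5 -0.   0.6]
axes y [1.    0.014 0.001] x [ 0.001 -0.001 -1.   ]
dp cm [  6.65   9.81 -17.13] rot [-0.0526  0.0005 -0.0007] deg [-3.  0. -0.]
```

```bash
python3 -m creep '[{"grip":7,"dp":[4,9.8,-17.1],"rotation":[-0.053,0,0]},{"grip":7,"dp":[4,9.8,-17.1],"rotation":[-0.053,0,0]},{"grip":7,"dp":[4,9.8,-17.1],"rotation":[-0.053,0,0]},{"grip":7,"dp":[4,9.8,-17.1],"rotation":[-0.053,0,0]},{"grip":7,"dp":[4,9.8,-17.1],"rotation":[-0.053,0,0]}]';  python3 -m creep '[{"grip":7,"dp":[0,0,0],"rotation":[0,0,0]},{"grip":7,"dp":[0,0,0],"rotation":[0,0,0]}]'; python3 -c "
from h import *
go(.5190,-.1027,.045,.0664)"
```

```text
time: 1.55
tool_pos: [0.5201, -0.1027, 0.1761]
tcp_rot: [1.164, 1.238, -1.163]
wrist_force: [0.0, -2.0, 0.1]
width: 0.818
time: 1.72
tool_pos: [0.5194, -0.1036, 0.1758]
tcp_rot: [1.161, 1.24, -1.162]
wrist_force: [-0.5, 0.1, 0.4]
width: 0.822
t 1.72 tcp [ 0.5194 -0.1036  0.1758] q [-0.24  0.05  1.99 -0.    1.11 -0.31] w 0.822 F [-0.5  0.1  0.4]
axes y [ 0.998  0.065 -0.001] x [-0.001  0.    -1.   ]
dp cm [13.08 -0.02 -0.09] rot [-0.0014 -0.0002  0.0013] deg [-0.1 -0.   0.1]
```

```bash
python3 -m creep '[{"grip":7,"dp":[4,0,-0.1],"rotation":[0,0,0]},{"grip":7,"dp":[8,0,-0.1],"rotation":[0,0,0]},{"grip":7,"dp":[11,0,-0.1],"rotation":[0,0,0]},{"grip":7,"dp":[13,0,-0.1],"rotation":[0,0,0]},{"grip":7,"dp":[13,0,-0.1],"rotation":[0,0,0]}]';  python3 -m creep '[{"grip":2.5,"dp":[0,0,0],"rotation":[0,0,0]},{"grip":2.5,"dp":[0,0,0],"rotation":[0,0,0]},{"grip":2.5,"dp":[0,0,0],"rotation":[0,0,0]},{"grip":2.5,"dp":[0,0,0],"rotation":[0,0,0]},{"grip":2.5,"dp":[0,0,0],"rotation":[0,0,0]}]' 40;  python3 -m creep '[{"grip":2.5,"dp":[0,0,0],"rotation":[0,0,0]},{"grip":2.5,"dp":[0,0,0],"rotation":[0,0,0]},{"grip":2.5,"dp":[0,0,0],"rotation":[0,0,0]}]' 40; python3 - <<'E'
from h import *
for n in('side','top'):
    p,d=bot.read_camera(n); cv2.imwrite(f'pics/{n}1.png',p[...,::-1])
go(.4531,.1289,.145,-.234)
E
```

```text
time: 2.13
tool_pos: [0.5144, -0.1047, 0.0418]
tcp_rot: [1.163, 1.245, -1.171]
wrist_force: [-0.6, 0.7, -0.5]
width: 0.818
time: 2.55
tool_pos: [0.5213, -0.1052, 0.0489]
tcp_rot: [1.165, 1.233, -1.162]
wrist_force: [-0.8, -2.3, 6.7]
width: 0.389
time: 2.8
tool_pos: [0.5213, -0.1052, 0.0489]
tcp_rot: [1.164, 1.233, -1.162]
wrist_force: [-1.1, -2.0, 6.3]
width: 0.388
t 2.9 tcp [ 0.5213 -0.1052  0.0489] q [-0.25  0.2   2.08 -0.    0.85 -0.31] w 0.386 F [-0.9 -1.6  6.2]
axes y [0.998 0.061 0.004] x [ 0.004 -0.002 -1.   ]
dp cm [ -9.68  -5.33 -23.77] rot [ 0.2955  0.0015 -0.0045] deg [16.9  0.1 -0.3]
```

View pics/side1.png

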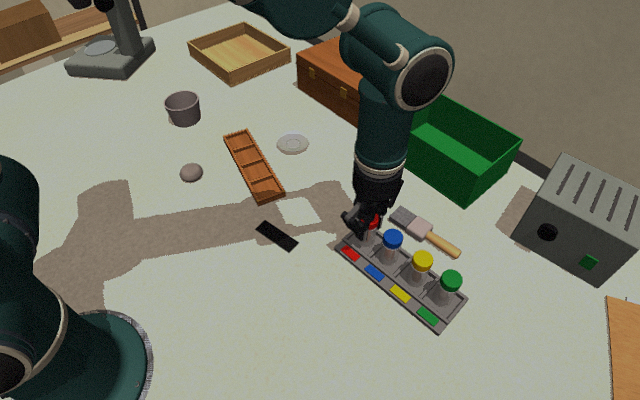

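The red jar is gripped at (368,222): opening about 33 mm, with its neighbours undisturbed. Next I lift it.

```bash
python3 -m creep '[{"grip":2.5,"dp":[-1,0,0],"rotation":[0,0,0]},{"grip":2.5,"dp":[-3,0,0],"rotation":[0,0,0]},{"grip":2.5,"dp":[-6,0,0],"rotation":[0,0,0]},{"grip":2.5,"dp":[-9,0,0],"rotation":[0,0,0]},{"grip":2.5,"dp":[-10.5,0,0],"rotation":[0,0,0]}]'; python3 -c "
from h import *
go(.4531,.1289,.155,-.234)"
```

```text
time: 3.32
tool_pos: [0.5211, -0.1046, 0.1561]
tcp_rot: [1.166, 1.232, -1.161]
wrist_force: [1.1, -0.2, -1.2]
width: 0.386
t 3.32 tcp [ 0.5211 -0.1046  0.1561] q [-0.25  0.06  2.01  0.    1.06 -0.31] w 0.386 F [ 1.1 -0.2 -1.2]
axes y [0.998 0.061 0.006] x [ 0.006 -0.001 -1.   ]
dp cm [  0.04  -5.36 -23.72] rot [ 0.2951  0.0006 -0.0057] deg [16.9  0.  -0.3]
```

```bash
python3 -m creep '[{"grip":2.5,"dp":[0,-0.7,-3],"rotation":[0.06,0,0]},{"grip":2.5,"dp":[0,-1.6,-7],"rotation":[0.12,0,0]},{"grip":2.5,"dp":[0,-2.4,-11],"rotation":[0.18,0,0]},{"grip":2.5,"dp":[0,-3.4,-15],"rotation":[0.24,0,0]},{"grip":2.5,"dp":[0,-4.3,-19],"rotation":[0.295,0,-0.005]}]'; python3 -m creep '[{"grip":2.5,"dp":[0,-0.73,-3],"rotation":[0,0,0]},{"grip":2.5,"dp":[0,0.6,-4.7],"rotation":[0,0,0]},{"grip":2.5,"dp":[0,0.6,-4.7],"rotation":[0,0,0]},{"grip":2.5,"dp":[0,0.6,-4.7],"rotation":[0,0,0]}]'; python3 -c "
from h import *
go(.4531,.1289,.06,-.234)"
```

```text
time: 3.73
tool_pos: [0.4636, 0.0843, 0.1524]
tcp_rot: [1.381, 1.09, -1.385]
wrist_force: [1.6, 0.6, -1.7]
width: 0.387
time: 4.07
tool_pos: [0.4818, 0.1281, 0.1522]
tcp_rot: [1.376, 1.094, -1.381]
wrist_force: [0.0, 0.7, -1.5]
width: 0.388
t 4.07 tcp [0.4818 0.1281 0.1522] q [0.21 0.01 2.07 0.   1.06 0.44] w 0.388 F [ 0.   0.7 -1.5]
axes y [ 0.973 -0.23  -0.004] x [-0.004  0.001 -1.   ]
dp cm [ 9.23 -2.78  0.58] rot [0.0024 0.0003 0.004 ] deg [0.1 0.  0.2]
```

```bash
python3 -m creep '[{"grip":2.5,"dp":[2,-2.8,0.6],"rotation":[0,0,0]},{"grip":2.5,"dp":[5,-2.8,0.6],"rotation":[0,0,0]},{"grip":2.5,"dp":[5,-2.8,0.6],"rotation":[0,0,0]},{"grip":2.5,"dp":[5,-2.8,0.6],"rotation":[0,0,0]}]'; python3 - <<'E'
from h import *
for n in('top','side'):
    p,d=bot.read_camera(n); cv2.imwrite(f'pics/{n}2.png',p[100:300,100:420,::-1].repeat(2,0).repeat(2,1))
go(.4531,.1289,.055,-.234)
E
```

```text
time: 4.4
tool_pos: [0.4506, 0.1266, 0.1003]
tcp_rot: [1.375, 1.094, -1.388]
wrist_force: [1.0, -0.5, -0.6]
width: 0.382
t 4.5 tcp [0.4538 0.1274 0.1029] q [0.22 0.02 2.17 0.   0.96 0.45] w 0.386 F [ 1.   1.1 -0.9]
axes y [ 0.973 -0.233 -0.003] x [-0.003  0.001 -1.   ]
dp cm [ 4.79 -0.09 -0.13] rot [-0.0009 -0.      0.0032] deg [-0.1 -0.   0.2]
```

View pics/side2.png

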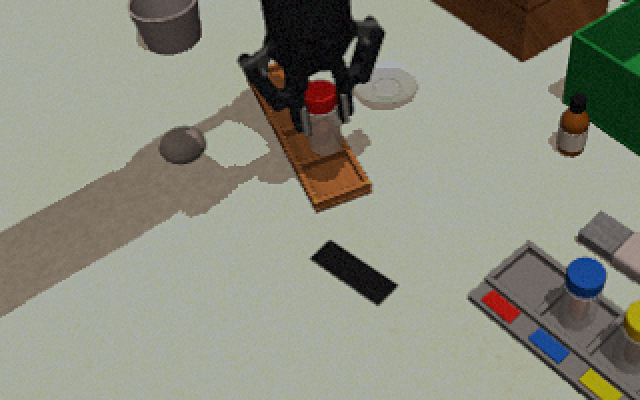

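View pics/top2.png

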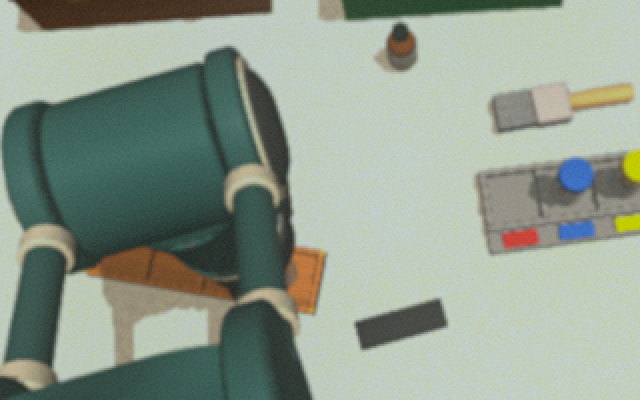

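Side crop: the red jar hangs upright over the near pocket at (320,110 crop). The grey row behind it is intact. Lowering it now.

```bash
python3 -m creep '[{"grip":2.5,"dp":[2,-0.1,0],"rotation":[0,0,0]},{"grip":2.5,"dp":[3.5,-0.1,0],"rotation":[0,0,0.003]},{"grip":2.5,"dp":[4.4,-0.1,0],"rotation":[0,0,0.003]},{"grip":2.5,"dp":[4.9,-0.1,0],"rotation":[0,0,0.003]},{"grip":2.5,"dp":[4.9,-0.1,0],"rotation":[0,0,0.003]}]';python3 -m creep '[{"grip":2.5,"dp":[0,0,0],"rotation":[0,0,0]},{"grip":2.5,"dp":[0,0,0],"rotation":[0,0,0]}]'; python3 -c "
from h import *
go(.4531,.1265,.049,-.234)"
```

```text
time: 4.92
tool_pos: [0.4516, 0.1278, 0.0524]
tcp_rot: [1.378, 1.09, -1.382]
wrist_force: [-0.6, 0.8, -0.4]
width: 0.389
time: 5.08
tool_pos: [0.4525, 0.1282, 0.0535]
tcp_rot: [1.38, 1.09, -1.38]
wrist_force: [1.4, -0.1, -0.9]
width: 0.388
t 5.08 tcp [0.4525 0.1282 0.0535] q [0.22 0.09 2.2  0.   0.85 0.46] w 0.388 F [ 1.4 -0.1 -0.9]
axes y [ 0.973 -0.232 -0.   ] x [-0.  0. -1.]
dp cm [0.45 0.1  0.15] rot [-0.0001 -0.0001  0.0003] deg [-0. -0.  0.]
```

```bash
python3 -m creep '[{"grip":2.5,"dp":[0.1,0,0.1],"rotation":[0,0,0]},{"grip":2.5,"dp":[0.2,0,0.2],"rotation":[0,0,0]},{"grip":2.5,"dp":[0.3,0,0.2],"rotation":[0,0,0]},{"grip":2.5,"dp":[0.4,0,0.2],"rotation":[0,0,0]},{"grip":2.5,"dp":[0.4,0,0.2],"rotation":[0,0,0]}]'; python3 -c "
from h import *
go(.4531,.1265,.049,-.234)"
```

```text
time: 5.5
tool_pos: [0.4511, 0.126, 0.049]
tcp_rot: [1.378, 1.09, -1.381]
wrist_force: [-1.0, 0.0, 3.9]
width: 0.387
t 5.5 tcp [0.4511 0.126  0.049 ] q [0.22 0.09 2.21 0.   0.84 0.45] w 0.387 F [-1.   0.   3.9]
axes y [ 0.973 -0.232 -0.002] x [-0.002 -0.    -1.   ]
dp cm [-0.01  0.18 -0.09] rot [0.     0.0007 0.0018] deg [0.  0.  0.1]
```

Contact with the floor is felt at the expected height. Releasing.

```bash
python3 -m creep '[{"grip":3.8,"dp":[0,0.1,0],"rotation":[0,0,0]},{"grip":4.5,"dp":[0,0.1,0],"rotation":[0,0,0]},{"grip":6.5,"dp":[0,0.1,0],"rotation":[0,0,0]},{"grip":6.5,"dp":[0,0.1,0],"rotation":[0,0,0]},{"grip":6.5,"dp":[0,0.1,0],"rotation":[0,0,0]}]';python3 -m creep '[{"grip":6.5,"dp":[-2,0,0],"rotation":[0,0,0]},{"grip":6.5,"dp":[-5,0,0],"rotation":[0,0,0]},{"grip":6.5,"dp":[-9,0,0],"rotation":[0,0,0]},{"grip":6.5,"dp":[-12,0,0],"rotation":[0,0,0]},{"grip":6.5,"dp":[-12,0,0],"rotation":[0,0,0]}]'; python3 - <<'E'
from h import *
for n in('side',):
    p,d=bot.read_camera(n); cv2.imwrite(f'pics/{n}3.png',p[100:300,100:420,::-1].repeat(2,0).repeat(2,1))
go(.5217,-.1577,.175,.0664)
E
```

```text
time: 5.92
tool_pos: [0.4518, 0.1258, 0.0483]
tcp_rot: [1.378, 1.091, -1.381]
wrist_force: [0.0, -0.4, 0.4]
width: 0.761
time: 6.33
tool_pos: [0.4569, 0.1269, 0.1757]
tcp_rot: [1.387, 1.085, -1.37]
wrist_force: [0.8, 0.5, 0.9]
width: 0.761
t 6.38 tcp [0.4554 0.1266 0.1728] q [ 0.22 -0.07  2.11  0.    1.1   0.45] w 0.762 F [-0.3  0.5 -0.5]
axes y [ 0.973 -0.232  0.006] x [ 0.007  0.002 -1.   ]
dp cm [-0.22 13.04 26.11] rot [-0.3004 -0.0023 -0.0067] deg [-17.2  -0.1  -0.4]
```

View pics/side3.png

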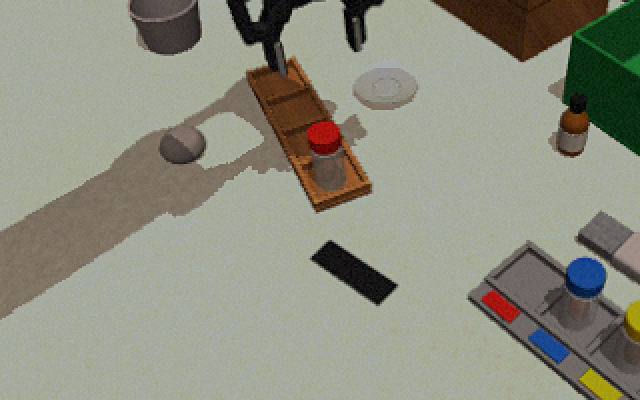

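The red jar stands upright in the right-end pocket, with its cap at crop (324,137). I'll measure it and move on to blue.

```bash
cat >> h.py <<'E'
WC=np.array([.4733,.2135]);WY=np.array([.2317,.9728]);WX=np.array([.9728,-.2317])
def caps(ns=('side','top')):
    for n in ns:
        p,d=bot.read_camera(n); h=cv2.cvtColor(p,cv2.COLOR_RGB2HSV); C=cloud(n,d)
        for k,(a,b) in HUE.items():
            H=h[...,0]; m=((H>=a)&(H<=b)) if a<b else ((H>=a)|(H<=b))
            m=m&(h[...,1]>110)&(np.abs(C[...,2]-.078)<.0035)&(C[...,0]<.57)&(C[...,0]>.35)
            P=C[m]
            if len(P)<60: print(n,k,'hidden',len(P)); continue
            c=P.mean(0);e=c[:2]-WC
            print(n,k,len(P),'world',c.round(4),'in wood x,y mm',(e@WX*1000).round(1),(e@WY*1000).round(1))
E
python3 -c "
from h import *
caps(['side'])"
python3 -m creep '[{"grip":7,"dp":[-0.2,2,4],"rotation":[-0.06,0,0]},{"grip":7,"dp":[-0.2,4,8],"rotation":[-0.12,0,0]},{"grip":7,"dp":[-0.2,6,12],"rotation":[-0.18,0,0]},{"grip":7,"dp":[-0.2,8,16],"rotation":[-0.24,0,0]},{"grip":7,"dp":[-0.2,10,20],"rotation":[-0.3,0,0]}]';python3 -c "
from h import *
go(.5217,-.1577,.175,.0664)"
```

```text
side red 159 world [0.45   0.1266 0.0779] in wood x,y mm -2.6 -89.9
side yellow 277 world [ 0.5249 -0.2208  0.0783] in wood x,y mm 150.8 -410.5
side green 301 world [ 0.5308 -0.2749  0.0777] in wood x,y mm 169.1 -461.8
side blue 255 world [ 0.5207 -0.1591  0.0776] in wood x,y mm 132.4 -351.5
time: 6.85
tool_pos: [0.498, -0.0784, 0.1681]
tcp_rot: [1.156, 1.246, -1.161]
wrist_force: [0.6, 0.4, -0.1]
width: 0.82
t 6.85 tcp [ 0.498  -0.0784  0.1681] q [-0.21  0.01  2.04 -0.    1.1  -0.27] w 0.82 F [ 0.6  0.4 -0.1]
axes y [ 0.998  0.07  -0.006] x [-0.006  0.001 -1.   ]
dp cm [-0.71  1.8   8.08] rot [ 0.0032 -0.001   0.0056] deg [ 0.2 -0.1  0.3]
```

```bash
python3 -m creep '[{"grip":7,"dp":[-0.7,1,4],"rotation":[0,0,0.005]},{"grip":7,"dp":[-0.7,1.8,8.1],"rotation":[0,0,0.005]},{"grip":7,"dp":[-0.7,1.8,8.1],"rotation":[0,0,0.005]},{"grip":7,"dp":[-0.7,1.8,8.1],"rotation":[0,0,0.005]},{"grip":7,"dp":[-0.7,1.8,8.1],"rotation":[0,0,0.005]}]';python3 -c "
from h import *
go(.5217,-.158,.045,.0664)"
```

```text
time: 7.27
tool_pos: [0.5213, -0.156, 0.1751]
tcp_rot: [1.162, 1.241, -1.161]
wrist_force: [-0.1, 0.9, -0.3]
width: 0.825
t 7.27 tcp [ 0.5213 -0.156   0.1751] q [-0.34  0.07  1.96  0.    1.11 -0.4 ] w 0.825 F [-0.1  0.9 -0.3]
axes y [ 0.998  0.065 -0.001] x [-0.001  0.002 -1.   ]
dp cm [13.01  0.04  0.23] rot [-0.0015 -0.0021  0.001 ] deg [-0.1 -0.1  0.1]
```

```bash
python3 -m creep '[{"grip":7,"dp":[4,0,0.2],"rotation":[0,0,0]},{"grip":7,"dp":[8,0,0.2],"rotation":[0,0,0]},{"grip":7,"dp":[11,0,0.2],"rotation":[0,0,0]},{"grip":7,"dp":[12.8,0,0.2],"rotation":[0,0,0]},{"grip":7,"dp":[12.8,0,0.2],"rotation":[0,0,0]}]';  python3 -m creep '[{"grip":2.5,"dp":[0,0,0],"rotation":[0,0,0]},{"grip":2.5,"dp":[0,0,0],"rotation":[0,0,0]},{"grip":2.5,"dp":[0,0,0],"rotation":[0,0,0]},{"grip":2.5,"dp":[0,0,0],"rotation":[0,0,0]},{"grip":2.5,"dp":[0,0,0],"rotation":[0,0,0]}]' 40;  python3 -m creep '[{"grip":2.5,"dp":[0,0,0],"rotation":[0,0,0]},{"grip":2.5,"dp":[0,0,0],"rotation":[0,0,0]},{"grip":2.5,"dp":[0,0,0],"rotation":[0,0,0]}]' 40
```

```text
time: 7.68
tool_pos: [0.5178, -0.1548, 0.0435]
tcp_rot: [1.158, 1.25, -1.162]
wrist_force: [-1.0, 1.0, -1.2]
width: 0.821
time: 8.1
tool_pos: [0.5251, -0.1589, 0.0515]
tcp_rot: [1.163, 1.234, -1.156]
wrist_force: [-1.3, 1.6, 4.7]
width: 0.386
time: 8.35
tool_pos: [0.5251, -0.1589, 0.0515]
tcp_rot: [1.163, 1.234, -1.156]
wrist_force: [-1.0, 1.7, 6.6]
width: 0.387
```

```bash
python3 -m creep '[{"grip":2.5,"dp":[-1,0,0],"rotation":[0,0,0]},{"grip":2.5,"dp":[-3,0,0],"rotation":[0,0,0]},{"grip":2.5,"dp":[-6,0,0],"rotation":[0,0,0]},{"grip":2.5,"dp":[-9,0,0],"rotation":[0,0,0]},{"grip":2.5,"dp":[-12,0,0],"rotation":[0,0,0]}]'; python3 -c "
from h import *
go(.4666,.1853,.165,-.234)"
```

```text
time: 8.77
tool_pos: [0.5223, -0.1587, 0.1709]
tcp_rot: [1.162, 1.238, -1.159]
wrist_force: [1.3, 0.5, -0.6]
width: 0.391
t 8.77 tcp [ 0.5223 -0.1587  0.1709] q [-0.34  0.08  1.96  0.    1.1  -0.41] w 0.391 F [ 1.3  0.5 -0.6]
axes y [0.998 0.066 0.002] x [ 0.002  0.    -1.   ]
dp cm [  0.58  -3.3  -34.69] rot [ 0.2997 -0.0003 -0.0022] deg [17.2 -0.  -0.1]
```

```bash
python3 -m creep '[{"grip":2.5,"dp":[0,-0.3,-3],"rotation":[0.05,0,0]},{"grip":2.5,"dp":[0,-0.7,-7],"rotation":[0.1,0,0]},{"grip":2.5,"dp":[0,-1,-11],"rotation":[0.16,0,0]},{"grip":2.5,"dp":[0,-1.4,-15],"rotation":[0.23,0,0]},{"grip":2.5,"dp":[0,-1.8,-19],"rotation":[0.3,0,0]}]'; python3 -c "
from h import *
go(.4666,.1853,.165,-.234)"
```

```text
time: 9.18
tool_pos: [0.4919, 0.031, 0.1702]
tcp_rot: [1.385, 1.084, -1.379]
wrist_force: [0.4, -0.6, -0.4]
width: 0.385
t 9.18 tcp [0.4919 0.031  0.1702] q [ 0.01 -0.02  2.07 -0.    1.09  0.25] w 0.385 F [ 0.4 -0.6 -0.4]
axes y [ 0.972 -0.236  0.004] x [ 0.004 -0.    -1.   ]
dp cm [  0.51  -6.11 -14.4 ] rot [-0.0047 -0.0009 -0.004 ] deg [-0.3 -0.1 -0.2]
```

```bash
python3 -m creep '[{"grip":2.5,"dp":[0,-1.7,-4],"rotation":[0,0,0]},{"grip":2.5,"dp":[0,-3.2,-7.5],"rotation":[0,0,0]},{"grip":2.5,"dp":[0,-4.7,-11],"rotation":[0,0,0]},{"grip":2.5,"dp":[0,-5.7,-13.2],"rotation":[0,0,0]},{"grip":2.5,"dp":[0,-6.1,-14.4],"rotation":[0,0,0]}]';python3 -m creep '[{"grip":2.5,"dp":[0,0,0],"rotation":[0,0,0]},{"grip":2.5,"dp":[0,0,0],"rotation":[0,0,0]}]'; python3 -c "
from h import *
go(.4666,.1853,.055,-.234)"
```

```text
time: 9.6
tool_pos: [0.4655, 0.1866, 0.1699]
tcp_rot: [1.38, 1.089, -1.374]
wrist_force: [-0.1, -0.2, -0.4]
width: 0.387
time: 9.77
tool_pos: [0.4666, 0.1839, 0.1695]
tcp_rot: [1.38, 1.087, -1.376]
wrist_force: [0.1, -0.9, -1.2]
width: 0.389
t 9.77 tcp [0.4666 0.1839 0.1695] q [ 0.33 -0.01  2.05 -0.    1.09  0.56] w 0.389 F [ 0.1 -0.9 -1.2]
axes y [ 0.973 -0.23   0.003] x [ 0.003 -0.001 -1.   ]
dp cm [11.45 -0.07 -0.13] rot [ 0.0016 -0.0001 -0.0034] deg [ 0.1 -0.  -0.2]
```

```bash
python3 -m creep '[{"grip":2.5,"dp":[3,0,-0.1],"rotation":[0,0,-0.003]},{"grip":2.5,"dp":[6,0.1,-0.1],"rotation":[0,0,-0.003]},{"grip":2.5,"dp":[8.5,0.1,-0.1],"rotation":[0,0,-0.003]},{"grip":2.5,"dp":[10.3,0.1,-0.1],"rotation":[0,0,-0.003]},{"grip":2.5,"dp":[11.2,0.1,-0.1],"rotation":[0,0,-0.003]}]';python3 -m creep '[{"grip":2.5,"dp":[0,0,0],"rotation":[0,0,0]},{"grip":2.5,"dp":[0,0,0],"rotation":[0,0,0]}]'; python3 -c "
from h import *
go(.4666,.1853,.051,-.234)"
```

```text
time: 10.18
tool_pos: [0.4664, 0.1823, 0.0545]
tcp_rot: [1.377, 1.09, -1.385]
wrist_force: [-0.7, 0.0, -0.3]
width: 0.389
time: 10.35
tool_pos: [0.4685, 0.1838, 0.0574]
tcp_rot: [1.381, 1.089, -1.381]
wrist_force: [1.1, -0.1, -1.0]
width: 0.391
t 10.35 tcp [0.4685 0.1838 0.0574] q [0.32 0.14 2.13 0.   0.87 0.56] w 0.391 F [ 1.1 -0.1 -1. ]
axes y [ 0.972 -0.233 -0.   ] x [-0.  0. -1.]
dp cm [ 0.64 -0.22 -0.11] rot [-0.0014 -0.0003  0.0004] deg [-0.1 -0.   0. ]
```

```bash
python3 -m creep '[{"grip":2.5,"dp":[0.2,-0.1,-0.1],"rotation":[0,0,0]},{"grip":2.5,"dp":[0.4,-0.1,-0.1],"rotation":[0,0,0]},{"grip":2.5,"dp":[0.5,-0.1,-0.1],"rotation":[0,0,0]},{"grip":2.5,"dp":[0.6,-0.1,-0.1],"rotation":[0,0,0]},{"grip":2.5,"dp":[0.6,-0.1,-0.1],"rotation":[0,0,0]}]'; python3 -m creep '[{"grip":2.5,"dp":[0,0,0],"rotation":[0,0,0]}]'
```

```text
time: 10.77
tool_pos: [0.4676, 0.1861, 0.0516]
tcp_rot: [1.38, 1.09, -1.378]
wrist_force: [0.1, -0.8, -0.1]
width: 0.389
time: 10.85
tool_pos: [0.4676, 0.1861, 0.0516]
tcp_rot: [1.38, 1.09, -1.378]
wrist_force: [0.7, 0.4, 0.5]
width: 0.389
```

```bash
python3 -m creep '[{"grip":2.5,"dp":[0.1,0,0],"rotation":[0,0,0]},{"grip":3.8,"dp":[0.1,0,0],"rotation":[0,0,0]},{"grip":4.5,"dp":[0.1,0,0],"rotation":[0,0,0]},{"grip":6.5,"dp":[0.1,0,0],"rotation":[0,0,0]},{"grip":6.5,"dp":[0.1,0,0],"rotation":[0,0,0]}]';python3 -m creep '[{"grip":6.5,"dp":[0,0,0],"rotation":[0,0,0]},{"grip":6.5,"dp":[-3,0,0],"rotation":[0,0,0]},{"grip":6.5,"dp":[-6,0,0],"rotation":[0,0,0]},{"grip":6.5,"dp":[-10,0,0],"rotation":[0,0,0]},{"grip":6.5,"dp":[-12,0,0],"rotation":[0,0,0]}]'; python3 - <<'E'
from h import *
caps(['side'])
go(.5262,-.2195,.17,.0664)
E
```

```text
time: 11.27
tool_pos: [0.4673, 0.1859, 0.0501]
tcp_rot: [1.38, 1.09, -1.379]
wrist_force: [0.6, -0.2, -0.5]
width: 0.76
time: 11.68
tool_pos: [0.4691, 0.1865, 0.1743]
tcp_rot: [1.384, 1.088, -1.375]
wrist_force: [0.9, 0.4, 0.2]
width: 0.76
side red 158 world [0.45   0.1266 0.0778] in wood x,y mm -2.5 -89.9
side yellow 279 world [ 0.5251 -0.2208  0.0782] in wood x,y mm 151.0 -410.5
side green 305 world [ 0.5307 -0.275   0.0777] in wood x,y mm 169.1 -461.9
side blue 143 world [0.4662 0.1845 0.0781] in wood x,y mm -0.2 -29.9
t 11.73 tcp [0.4714 0.1873 0.1779] q [ 0.33 -0.01  2.04  0.    1.1   0.56] w 0.759 F [1.7 0.4 2.2]
axes y [ 0.973 -0.232  0.009] x [ 0.011  0.004 -1.   ]
dp cm [ 0.67 14.75 38.3 ] rot [-0.3003 -0.0053 -0.0103] deg [-17.2  -0.3  -0.6]
```

Blue is placed, with its measured offset within about 1 mm. Next is yellow.

```bash
python3 -m creep '[{"grip":7,"dp":[0,1.5,4],"rotation":[-0.06,0,0]},{"grip":7,"dp":[0,3,7.8],"rotation":[-0.12,0,0]},{"grip":7,"dp":[0,4.5,11.7],"rotation":[-0.18,0,0]},{"grip":7,"dp":[0,6,15.6],"rotation":[-0.24,0,0]},{"grip":7,"dp":[0,7.5,19.4],"rotation":[-0.3,0,0]}]';python3 -c "
from h import *
go(.5262,-.2195,.17,.0664)"
```

```text
time: 12.15
tool_pos: [0.495, -0.0219, 0.1699]
tcp_rot: [1.158, 1.242, -1.157]
wrist_force: [0.8, 0.4, -0.8]
width: 0.827
t 12.15 tcp [ 0.495  -0.0219  0.1699] q [-0.1  -0.02  2.06  0.    1.1  -0.17] w 0.827 F [ 0.8  0.4 -0.8]
axes y [0.998 0.07  0.   ] x [ 0.     0.001 -1.   ]
dp cm [-0.03  1.74 19.93] rot [ 0.0033 -0.0007 -0.0002] deg [ 0.2 -0.  -0. ]
```

```bash
python3 -m creep '[{"grip":7,"dp":[0,0.4,4],"rotation":[0,0,0]},{"grip":7,"dp":[0,0.8,8.1],"rotation":[0,0,0]},{"grip":7,"dp":[0,1.1,12.2],"rotation":[0,0,0]},{"grip":7,"dp":[0,1.5,16.3],"rotation":[0,0,0]},{"grip":7,"dp":[0,1.7,19.9],"rotation":[0,0,0]}]';python3 -m creep '[{"grip":7,"dp":[0,0,0],"rotation":[0,0,0]},{"grip":7,"dp":[0,0,0],"rotation":[0,0,0]}]';python3 -c "
from h import *
go(.5262,-.2195,.047,.0664)"
```

```text
time: 12.57
tool_pos: [0.5254, -0.2203, 0.1695]
tcp_rot: [1.161, 1.24, -1.161]
wrist_force: [0.5, 0.4, 1.0]
width: 0.82
time: 12.73
tool_pos: [0.5251, -0.2196, 0.1693]
tcp_rot: [1.164, 1.239, -1.163]
wrist_force: [0.1, 0.3, -0.1]
width: 0.821
t 12.73 tcp [ 0.5251 -0.2196  0.1693] q [-0.44  0.13  1.91  0.    1.1  -0.5 ] w 0.821 F [ 0.1  0.3 -0.1]
axes y [ 0.998  0.062 -0.001] x [-0.001  0.001 -1.   ]
dp cm [12.23  0.11  0.02] rot [-0.0041 -0.0013  0.0006] deg [-0.2 -0.1  0. ]
```

```bash
python3 -m creep '[{"grip":7,"dp":[4,0.1,0],"rotation":[0,0,0]},{"grip":7,"dp":[8,0.1,0],"rotation":[0,0,0]},{"grip":7,"dp":[11,0.1,0],"rotation":[0,0,0]},{"grip":7,"dp":[12.2,0.1,0],"rotation":[0,0,0]},{"grip":7,"dp":[12.2,0.1,0],"rotation":[0,0,0]}]';  python3 -m creep '[{"grip":2.5,"dp":[0,0,0],"rotation":[0,0,0]},{"grip":2.5,"dp":[0,0,0],"rotation":[0,0,0]},{"grip":2.5,"dp":[0,0,0],"rotation":[0,0,0]},{"grip":2.5,"dp":[0,0,0],"rotation":[0,0,0]},{"grip":2.5,"dp":[0,0,0],"rotation":[0,0,0]}]' 40;  python3 -m creep '[{"grip":2.5,"dp":[0,0,0],"rotation":[0,0,0]},{"grip":2.5,"dp":[0,0,0],"rotation":[0,0,0]},{"grip":2.5,"dp":[0,0,0],"rotation":[0,0,0]}]' 40
```

```text
time: 13.15
tool_pos: [0.523, -0.2147, 0.0439]
tcp_rot: [1.159, 1.25, -1.163]
wrist_force: [0.7, -0.1, -0.6]
width: 0.821
time: 13.57
tool_pos: [0.5286, -0.2183, 0.0507]
tcp_rot: [1.162, 1.235, -1.158]
wrist_force: [-0.1, 1.3, 6.8]
width: 0.39
time: 13.82
tool_pos: [0.5286, -0.2183, 0.0508]
tcp_rot: [1.162, 1.235, -1.158]
wrist_force: [0.1, 0.6, 7.0]
width: 0.387
```

```bash
python3 -m creep '[{"grip":2.5,"dp":[-1,0,0],"rotation":[0,0,0]},{"grip":2.5,"dp":[-3,0,0],"rotation":[0,0,0]},{"grip":2.5,"dp":[-6,0,0],"rotation":[0,0,0]},{"grip":2.5,"dp":[-9,0,0],"rotation":[0,0,0]},{"grip":2.5,"dp":[-12,0,0],"rotation":[0,0,0]}]'; python3 -c "
from h import *
go(.4800,.2417,.17,-.234)"
```

```text
time: 14.23
tool_pos: [0.5259, -0.2175, 0.1698]
tcp_rot: [1.161, 1.24, -1.16]
wrist_force: [0.4, -0.0, -0.3]
width: 0.383
t 14.23 tcp [ 0.5259 -0.2175  0.1698] q [-0.44  0.13  1.91  0.    1.1  -0.5 ] w 0.383 F [ 0.4 -0.  -0.3]
axes y [ 0.998  0.066 -0.   ] x [-0.     0.001 -1.   ]
dp cm [ 2.000e-02 -1.560e+00 -4.613e+01] rot [ 0.2999 -0.0008  0.0003] deg [17.2 -0.   0. ]
```

```bash
python3 -m creep '[{"grip":2.5,"dp":[0,0,-3],"rotation":[0.05,0,0]},{"grip":2.5,"dp":[0,-0.2,-7],"rotation":[0.1,0,0]},{"grip":2.5,"dp":[0,-0.4,-11],"rotation":[0.16,0,0]},{"grip":2.5,"dp":[0,-0.5,-15],"rotation":[0.23,0,0]},{"grip":2.5,"dp":[0,-0.6,-19],"rotation":[0.3,0,0]}]'; python3 -c "
from h import *
go(.4800,.2417,.17,-.234)"
```

```text
time: 14.65
tool_pos: [0.5074, -0.0271, 0.1693]
tcp_rot: [1.384, 1.086, -1.381]
wrist_force: [0.8, -0.1, -0.6]
width: 0.386
t 14.65 tcp [ 0.5074 -0.0271  0.1693] q [-0.1   0.01  2.04  0.    1.09  0.14] w 0.386 F [ 0.8 -0.1 -0.6]
axes y [ 0.972 -0.236  0.001] x [ 0.001  0.001 -1.   ]
dp cm [ -0.06  -9.02 -25.47] rot [-0.0046 -0.001  -0.0013] deg [-0.3 -0.1 -0.1]
```

```bash
python3 -m creep '[{"grip":2.5,"dp":[0,-1.3,-3.8],"rotation":[0,0,0]},{"grip":2.5,"dp":[0,-2.7,-7.6],"rotation":[0,0,0]},{"grip":2.5,"dp":[0,-4,-11.4],"rotation":[0,0,0]},{"grip":2.5,"dp":[0,-5.4,-15.2],"rotation":[0,0,0]},{"grip":2.5,"dp":[0,-6.7,-19],"rotation":[0,0,0]}]'; python3 -c "
from h import *
go(.4800,.2417,.17,-.234)"
```

```text
time: 15.07
tool_pos: [0.4862, 0.1737, 0.1694]
tcp_rot: [1.381, 1.089, -1.378]
wrist_force: [0.7, 0.3, -0.2]
width: 0.389
t 15.07 tcp [0.4862 0.1737 0.1694] q [0.29 0.02 2.02 0.   1.09 0.53] w 0.389 F [ 0.7  0.3 -0.2]
axes y [ 0.973 -0.232  0.001] x [ 0.001  0.001 -1.   ]
dp cm [-0.05 -2.18 -6.47] rot [-0.0002 -0.0014 -0.0011] deg [-0.  -0.1 -0.1]
```

```bash
python3 -m creep '[{"grip":2.5,"dp":[0,-1.1,-3.3],"rotation":[0,0,0]},{"grip":2.5,"dp":[0,-1.9,-5.5],"rotation":[0,0,0]},{"grip":2.5,"dp":[0,-2.2,-6.5],"rotation":[0,0,0]},{"grip":2.5,"dp":[0,-2.2,-6.5],"rotation":[0,0,0]},{"grip":2.5,"dp":[0,-2.2,-6.5],"rotation":[0,0,0]}]'; python3 -c "
from h import *
go(.4800,.2410,.055,-.234)"
```

```text
time: 15.48
tool_pos: [0.4804, 0.2399, 0.1687]
tcp_rot: [1.379, 1.09, -1.378]
wrist_force: [-0.3, -0.6, -1.2]
width: 0.386
t 15.48 tcp [0.4804 0.2399 0.1687] q [ 0.42  0.07  1.98 -0.    1.1   0.65] w 0.386 F [-0.3 -0.6 -1.2]
axes y [ 0.973 -0.231  0.   ] x [ 0.  0. -1.]
dp cm [11.37 -0.07 -0.09] rot [ 0.0013 -0.0001 -0.0003] deg [ 0.1 -0.  -0. ]
```

```bash
python3 -m creep '[{"grip":2.5,"dp":[3,0,-0.1],"rotation":[0,0,0]},{"grip":2.5,"dp":[6,0,-0.1],"rotation":[0,0,0]},{"grip":2.5,"dp":[8.5,0,-0.1],"rotation":[0,0,0]},{"grip":2.5,"dp":[10.3,0,-0.1],"rotation":[0,0,0]},{"grip":2.5,"dp":[11.2,0,-0.1],"rotation":[0,0,0]}]';python3 -m creep '[{"grip":2.5,"dp":[0,0,0],"rotation":[0,0,0]},{"grip":2.5,"dp":[0,0,0],"rotation":[0,0,0]}]'; python3 -c "
from h import *
go(.4800,.2410,.0505,-.234)"
```

```text
time: 15.9
tool_pos: [0.4789, 0.2384, 0.0534]
tcp_rot: [1.377, 1.09, -1.386]
wrist_force: [-0.4, -0.0, -1.1]
width: 0.387
time: 16.07
tool_pos: [0.481, 0.2402, 0.0565]
tcp_rot: [1.381, 1.089, -1.381]
wrist_force: [-0.9, -0.7, -0.5]
width: 0.388
t 16.07 tcp [0.481  0.2402 0.0565] q [0.42 0.2  2.06 0.   0.88 0.65] w 0.388 F [-0.9 -0.7 -0.5]
axes y [ 0.972 -0.233 -0.   ] x [-0.  0. -1.]
dp cm [ 0.6  -0.12 -0.05] rot [-0.0014 -0.0003  0.0004] deg [-0.1 -0.   0. ]
```

```bash
python3 -m creep '[{"grip":2.5,"dp":[0.2,-0.1,0],"rotation":[0,0,0]},{"grip":2.5,"dp":[0.4,-0.1,0],"rotation":[0,0,0]},{"grip":2.5,"dp":[0.5,-0.1,0],"rotation":[0,0,0]},{"grip":2.5,"dp":[0.6,-0.1,0],"rotation":[0,0,0]},{"grip":2.5,"dp":[0.7,-0.1,0],"rotation":[0,0,0]}]'; python3 -m creep '[{"grip":2.5,"dp":[0,0,0],"rotation":[0,0,0]},{"grip":2.5,"dp":[0,0,0],"rotation":[0,0,0]}]'
```

```text
time: 16.48
tool_pos: [0.4803, 0.242, 0.0508]
tcp_rot: [1.381, 1.09, -1.378]
wrist_force: [-4.4, -1.6, 14.1]
width: 0.386
time: 16.65
tool_pos: [0.4803, 0.242, 0.0508]
tcp_rot: [1.381, 1.09, -1.378]
wrist_force: [-2.9, -0.5, 7.3]
width: 0.387
```

Floor contact at 7 N. Releasing.

```bash
python3 -m creep '[{"grip":3.8,"dp":[0,0,0],"rotation":[0,0,0]},{"grip":3.8,"dp":[0,0,0],"rotation":[0,0,0]},{"grip":4.5,"dp":[0,0,0],"rotation":[0,0,0]},{"grip":6.5,"dp":[0,0,0],"rotation":[0,0,0]},{"grip":6.5,"dp":[0,0,0],"rotation":[0,0,0]}]';python3 -m creep '[{"grip":6.5,"dp":[0,0,0],"rotation":[0,0,0]},{"grip":6.5,"dp":[-3,0,0],"rotation":[0,0,0]},{"grip":6.5,"dp":[-6,0,0],"rotation":[0,0,0]},{"grip":6.5,"dp":[-10,0,0],"rotation":[0,0,0]},{"grip":6.5,"dp":[-12,0,0],"rotation":[0,0,0]}]'; python3 - <<'E'
from h import *
caps(['side'])
go(.5315,-.2737,.17,.0664)
E
```

```text
time: 17.07
tool_pos: [0.4796, 0.2415, 0.0491]
tcp_rot: [1.38, 1.09, -1.379]
wrist_force: [0.3, -0.4, -0.2]
width: 0.758
time: 17.48
tool_pos: [0.4814, 0.2422, 0.1735]
tcp_rot: [1.384, 1.089, -1.375]
wrist_force: [0.9, -0.1, 1.3]
width: 0.754
side red 156 world [0.4499 0.1266 0.078 ] in wood x,y mm -2.7 -90.0
side yellow 130 world [0.4786 0.2386 0.0785] in wood x,y mm -0.6 25.6
side green 295 world [ 0.531  -0.2749  0.0777] in wood x,y mm 169.3 -461.8
side blue 143 world [0.4661 0.1843 0.0782] in wood x,y mm -0.3 -30.0
t 17.53 tcp [0.4837 0.2432 0.1772] q [0.42 0.06 1.97 0.   1.1  0.65] w 0.762 F [1.9 0.1 2.6]
axes y [ 0.973 -0.232  0.009] x [ 0.01   0.005 -1.   ]
dp cm [ 0.49 16.63 49.18] rot [-0.3003 -0.0063 -0.01  ] deg [-17.2  -0.4  -0.6]
```

Yellow is placed, and red and blue haven't moved. Next is green.

```bash
python3 -m creep '[{"grip":7,"dp":[0,1.3,3.9],"rotation":[-0.06,0,0]},{"grip":7,"dp":[0,2.6,7.8],"rotation":[-0.12,0,0]},{"grip":7,"dp":[0,3.9,11.7],"rotation":[-0.18,0,0]},{"grip":7,"dp":[0,5.2,15.6],"rotation":[-0.24,0,0]},{"grip":7,"dp":[0,6.5,19.4],"rotation":[-0.3,0,0]}]';python3 -c "
from h import *
go(.5315,-.2737,.17,.0664)"
```

```text
time: 17.95
tool_pos: [0.4975, 0.036, 0.1689]
tcp_rot: [1.158, 1.242, -1.157]
wrist_force: [1.0, -0.2, -0.6]
width: 0.82
t 17.95 tcp [0.4975 0.036  0.1689] q [ 0.02 -0.01  2.06  0.    1.09 -0.05] w 0.82 F [ 1.  -0.2 -0.6]
axes y [0.998 0.07  0.   ] x [ 0.     0.001 -1.   ]
dp cm [-0.13  1.23 31.13] rot [ 0.0033 -0.0007 -0.0001] deg [ 0.2 -0.  -0. ]
```

```bash
python3 -m creep '[{"grip":7,"dp":[0,0.2,4],"rotation":[0,0,0]},{"grip":7,"dp":[0,0.3,8.1],"rotation":[0,0,0]},{"grip":7,"dp":[0,0.5,12.2],"rotation":[0,0,0]},{"grip":7,"dp":[0,0.6,16.3],"rotation":[0,0,0]},{"grip":7,"dp":[0,0.8,20.4],"rotation":[0,0,0]}]';python3 -m creep '[{"grip":7,"dp":[0,0.1,4],"rotation":[0,0,0]},{"grip":7,"dp":[0,0.3,8],"rotation":[0,0,0]},{"grip":7,"dp":[0,0.4,10.7],"rotation":[0,0,0]},{"grip":7,"dp":[0,0.4,10.7],"rotation":[0,0,0]},{"grip":7,"dp":[0,0.4,10.7],"rotation":[0,0,0]}]';python3 -c "
from h import *
go(.5315,-.2737,.047,.0664)"
```

```text
time: 18.37
tool_pos: [0.5189, -0.1673, 0.1686]
tcp_rot: [1.161, 1.24, -1.16]
wrist_force: [1.3, 0.2, -0.7]
width: 0.819
time: 18.78
tool_pos: [0.5301, -0.2733, 0.1682]
tcp_rot: [1.163, 1.24, -1.162]
wrist_force: [-0.1, 0.3, 0.1]
width: 0.821
t 18.78 tcp [ 0.5301 -0.2733  0.1682] q [-0.52  0.18  1.86  0.    1.11 -0.58] w 0.821 F [-0.1  0.3  0.1]
axes y [ 0.998  0.063 -0.001] x [-0.001  0.001 -1.   ]
dp cm [12.12  0.15  0.07] rot [-0.0034 -0.0015  0.0006] deg [-0.2 -0.1  0. ]
```

```bash
python3 -m creep '[{"grip":7,"dp":[4,0.1,0.1],"rotation":[0,0,0]},{"grip":7,"dp":[8,0.1,0.1],"rotation":[0,0,0]},{"grip":7,"dp":[11,0.1,0.1],"rotation":[0,0,0]},{"grip":7,"dp":[12.1,0.1,0.1],"rotation":[0,0,0]},{"grip":7,"dp":[12.1,0.1,0.1],"rotation":[0,0,0]}]';  python3 -m creep '[{"grip":2.5,"dp":[0,0,0],"rotation":[0,0,0]},{"grip":2.5,"dp":[0,0,0],"rotation":[0,0,0]},{"grip":2.5,"dp":[0,0,0],"rotation":[0,0,0]},{"grip":2.5,"dp":[0,0,0],"rotation":[0,0,0]},{"grip":2.5,"dp":[0,0,0],"rotation":[0,0,0]}]' 40;  python3 -m creep '[{"grip":2.5,"dp":[0,0,0],"rotation":[0,0,0]},{"grip":2.5,"dp":[0,0,0],"rotation":[0,0,0]},{"grip":2.5,"dp":[0,0,0],"rotation":[0,0,0]}]' 40
```

```text
time: 19.2
tool_pos: [0.5283, -0.2696, 0.0439]
tcp_rot: [1.16, 1.249, -1.162]
wrist_force: [-1.0, 0.3, 1.1]
width: 0.821
time: 19.62
tool_pos: [0.5337, -0.2737, 0.0509]
tcp_rot: [1.161, 1.235, -1.158]
wrist_force: [-0.5, 0.6, 6.7]
width: 0.387
time: 19.87
tool_pos: [0.5337, -0.2737, 0.0509]
tcp_rot: [1.162, 1.235, -1.158]
wrist_force: [-0.9, 1.5, 6.9]
width: 0.387
```

```bash
python3 -m creep '[{"grip":2.5,"dp":[-1,0,0],"rotation":[0,0,0]},{"grip":2.5,"dp":[-3,0,0],"rotation":[0,0,0]},{"grip":2.5,"dp":[-6,0,0],"rotation":[0,0,0]},{"grip":2.5,"dp":[-9,0,0],"rotation":[0,0,0]},{"grip":2.5,"dp":[-12,0,0],"rotation":[0,0,0]}]'; python3 -c "
from h import *
go(.4935,.2981,.17,-.234)"
```

```text
time: 20.28
tool_pos: [0.531, -0.2727, 0.1698]
tcp_rot: [1.161, 1.24, -1.16]
wrist_force: [0.7, -0.2, -0.0]
width: 0.391
t 20.28 tcp [ 0.531  -0.2727  0.1698] q [-0.52  0.18  1.85  0.    1.11 -0.58] w 0.391 F [ 0.7 -0.2 -0. ]
axes y [ 0.998  0.066 -0.   ] x [-0.     0.001 -1.   ]
dp cm [ 3.00e-02  1.00e-02 -5.72e+01] rot [ 0.2998 -0.0008  0.0003] deg [17.2 -0.   0. ]
```

```bash
python3 -m creep '[{"grip":2.5,"dp":[0,0,-3],"rotation":[0.05,0,0]},{"grip":2.5,"dp":[0,0,-7],"rotation":[0.1,0,0]},{"grip":2.5,"dp":[0,0,-11],"rotation":[0.16,0,0]},{"grip":2.5,"dp":[0,0,-15],"rotation":[0.23,0,0]},{"grip":2.5,"dp":[0,0,-19],"rotation":[0.3,0,0]}]'; python3 -c "
from h import *
go(.4935,.2981,.17,-.234)"
```

```text
time: 20.7
tool_pos: [0.5185, -0.0818, 0.1692]
tcp_rot: [1.384, 1.086, -1.381]
wrist_force: [1.1, 1.1, -1.4]
width: 0.389
t 20.7 tcp [ 0.5185 -0.0818  0.1692] q [-0.2   0.04  2.    0.    1.09  0.03] w 0.389 F [ 1.1  1.1 -1.4]
axes y [ 0.972 -0.236  0.001] x [ 0.001  0.001 -1.   ]
dp cm [ -0.06 -11.41 -36.33] rot [-0.0046 -0.0009 -0.0012] deg [-0.3 -0.1 -0.1]
```

```bash
python3 -m creep '[{"grip":2.5,"dp":[0,-1.2,-3.8],"rotation":[0,0,0]},{"grip":2.5,"dp":[0,-2.4,-7.6],"rotation":[0,0,0]},{"grip":2.5,"dp":[0,-3.6,-11.4],"rotation":[0,0,0]},{"grip":2.5,"dp":[0,-4.8,-15.2],"rotation":[0,0,0]},{"grip":2.5,"dp":[0,-6,-19],"rotation":[0,0,0]}]'; python3 -c "
from h import *
go(.4935,.2981,.17,-.234)"
```

```text
time: 21.12
tool_pos: [0.5042, 0.1173, 0.1694]
tcp_rot: [1.381, 1.089, -1.378]
wrist_force: [-0.3, 0.1, -0.8]
width: 0.39
t 21.12 tcp [0.5042 0.1173 0.1694] q [0.18 0.03 2.02 0.   1.09 0.41] w 0.39 F [-0.3  0.1 -0.8]
axes y [ 0.973 -0.232  0.001] x [ 0.002  0.001 -1.   ]
dp cm [ -0.05  -5.24 -17.34] rot [-0.0003 -0.0013 -0.0012] deg [-0.  -0.1 -0.1]
```

```bash
python3 -m creep '[{"grip":2.5,"dp":[0,-1.2,-3.9],"rotation":[0,0,0]},{"grip":2.5,"dp":[0,-2.4,-7.8],"rotation":[0,0,0]},{"grip":2.5,"dp":[0,-3.6,-11.6],"rotation":[0,0,0]},{"grip":2.5,"dp":[0,-4.6,-15.2],"rotation":[0,0,0]},{"grip":2.5,"dp":[0,-5.2,-17.3],"rotation":[0,0,0]}]';python3 -m creep '[{"grip":2.5,"dp":[0,0,0],"rotation":[0,0,0]},{"grip":2.5,"dp":[0,0,0],"rotation":[0,0,0]},{"grip":2.5,"dp":[0,0,0],"rotation":[0,0,0]}]'; python3 -c "
from h import *
go(.4935,.2981,.055,-.234)"
```

```text
time: 21.53
tool_pos: [0.4937, 0.2996, 0.1696]
tcp_rot: [1.381, 1.092, -1.376]
wrist_force: [0.2, 0.1, -0.4]
width: 0.386
time: 21.78
tool_pos: [0.494, 0.2953, 0.1687]
tcp_rot: [1.379, 1.09, -1.379]
wrist_force: [0.8, -0.2, -1.1]
width: 0.391
t 21.78 tcp [0.494  0.2953 0.1687] q [0.5  0.14 1.9  0.   1.1  0.73] w 0.391 F [ 0.8 -0.2 -1.1]
axes y [ 0.973 -0.231  0.   ] x [ 0.  0. -1.]
dp cm [11.37 -0.12 -0.25] rot [ 0.0004 -0.0002 -0.0001] deg [ 0. -0. -0.]
```

```bash
python3 -m creep '[{"grip":2.5,"dp":[3,-0.1,-0.2],"rotation":[0,0,0]},{"grip":2.5,"dp":[6,-0.1,-0.2],"rotation":[0,0,0]},{"grip":2.5,"dp":[8.5,-0.1,-0.2],"rotation":[0,0,0]},{"grip":2.5,"dp":[10.3,-0.1,-0.2],"rotation":[0,0,0]},{"grip":2.5,"dp":[11.2,-0.1,-0.2],"rotation":[0,0,0]}]';python3 -m creep '[{"grip":2.5,"dp":[0,0,0],"rotation":[0,0,0]},{"grip":2.5,"dp":[0,0,0],"rotation":[0,0,0]}]'; python3 -c "
from h import *
go(.4935,.2981,.0505,-.234)"
```

```text
time: 22.2
tool_pos: [0.4919, 0.2953, 0.0535]
tcp_rot: [1.377, 1.089, -1.385]
wrist_force: [-0.0, -0.7, -1.1]
width: 0.389
time: 22.37
tool_pos: [0.494, 0.2972, 0.0566]
tcp_rot: [1.381, 1.089, -1.38]
wrist_force: [-0.7, 0.6, -1.6]
width: 0.389
t 22.37 tcp [0.494  0.2972 0.0566] q [0.5  0.27 1.98 0.   0.89 0.73] w 0.389 F [-0.7  0.6 -1.6]
axes y [ 0.972 -0.233 -0.   ] x [-0.     0.001 -1.   ]
dp cm [ 0.61 -0.07 -0.07] rot [-0.0014 -0.0005  0.0003] deg [-0.1 -0.   0. ]
```

```bash
python3 -m creep '[{"grip":2.5,"dp":[0.2,-0.1,0],"rotation":[0,0,0]},{"grip":2.5,"dp":[0.4,-0.1,0],"rotation":[0,0,0]},{"grip":2.5,"dp":[0.5,-0.1,0],"rotation":[0,0,0]},{"grip":2.5,"dp":[0.6,-0.1,0],"rotation":[0,0,0]},{"grip":2.5,"dp":[0.6,-0.1,0],"rotation":[0,0,0]}]'; python3 -m creep '[{"grip":2.5,"dp":[0,0,0],"rotation":[0,0,0]},{"grip":2.5,"dp":[0,0,0],"rotation":[0,0,0]}]'
```

```text
time: 22.78
tool_pos: [0.4932, 0.2987, 0.051]
tcp_rot: [1.381, 1.09, -1.378]
wrist_force: [0.7, -0.9, 0.8]
width: 0.389
time: 22.95
tool_pos: [0.4932, 0.2987, 0.051]
tcp_rot: [1.381, 1.09, -1.378]
wrist_force: [-0.2, -0.2, 2.1]
width: 0.386
```

Floor contact again (0.051, weight gone). Releasing, retreating up and moving clear.

```bash
python3 -m creep '[{"grip":3.8,"dp":[0,0,0],"rotation":[0,0,0]},{"grip":3.8,"dp":[0,0,0],"rotation":[0,0,0]},{"grip":4.5,"dp":[0,0,0],"rotation":[0,0,0]},{"grip":6.5,"dp":[0,0,0],"rotation":[0,0,0]},{"grip":6.5,"dp":[0,0,0],"rotation":[0,0,0]}]';python3 -m creep '[{"grip":6.5,"dp":[0,0,0],"rotation":[0,0,0]},{"grip":6.5,"dp":[-3,0,0],"rotation":[0,0,0]},{"grip":6.5,"dp":[-6,0,0],"rotation":[0,0,0]},{"grip":6.5,"dp":[-10,0,0],"rotation":[0,0,0]},{"grip":6.5,"dp":[-14,0,0],"rotation":[0,0,0]}]'; python3 -m creep '[{"grip":6.5,"dp":[0,1,4],"rotation":[0,0,0]},{"grip":6.5,"dp":[0,2,8],"rotation":[0,0,0]},{"grip":6.5,"dp":[0,3,12],"rotation":[0,0,0]},{"grip":6.5,"dp":[0,4,16],"rotation":[0,0,0]},{"grip":6.5,"dp":[0,5,20],"rotation":[0,0,0]}]';python3 -m creep '[{"grip":6.5,"dp":[0,1,4],"rotation":[0,0,0]},{"grip":6.5,"dp":[0,2,8],"rotation":[0,0,0]},{"grip":6.5,"dp":[0,3,12],"rotation":[0,0,0]},{"grip":6.5,"dp":[0,4,16],"rotation":[0,0,0]},{"grip":6.5,"dp":[0,5,20],"rotation":[0,0,0]}]';python3 -m creep '[{"grip":6.5,"dp":[0,0,0],"rotation":[0,0,0]},{"grip":6.5,"dp":[0,0,0],"rotation":[0,0,0]},{"grip":6.5,"dp":[0,0,0],"rotation":[0,0,0]}]'; python3 - <<'E'
from h import *
caps()
for n in('side','top'):
    p,d=bot.read_camera(n); cv2.imwrite(f'pics/{n}9.png',p[...,::-1])
E
```

```text
time: 23.37
tool_pos: [0.4926, 0.2983, 0.0502]
tcp_rot: [1.38, 1.09, -1.38]
wrist_force: [1.2, -0.2, -0.2]
width: 0.76
time: 23.78
tool_pos: [0.4917, 0.2977, 0.1906]
tcp_rot: [1.378, 1.09, -1.382]
wrist_force: [0.5, 0.5, 0.5]
width: 0.761
time: 24.2
tool_pos: [0.4946, 0.0906, 0.1904]
tcp_rot: [1.38, 1.09, -1.378]
wrist_force: [0.3, 0.4, 0.3]
width: 0.762
time: 24.62
tool_pos: [0.4968, -0.116, 0.1902]
tcp_rot: [1.38, 1.089, -1.379]
wrist_force: [1.0, 0.6, 0.8]
width: 0.763
time: 24.87
tool_pos: [0.497, -0.1139, 0.1898]
tcp_rot: [1.381, 1.09, -1.38]
wrist_force: [0.3, 0.5, 0.3]
width: 0.761
side red 154 world [0.4498 0.1267 0.078 ] in wood x,y mm -2.7 -89.9
side yellow 128 world [0.4782 0.2384 0.0784] in wood x,y mm -1.0 25.4
side green 114 world [0.4912 0.2951 0.0774] in wood x,y mm -1.5 83.6
side blue 144 world [0.4661 0.1844 0.078 ] in wood x,y mm -0.2 -29.9
top red 243 world [0.4506 0.1293 0.0771] in wood x,y mm -2.6 -87.2
top yellow 242 world [0.479  0.241  0.0769] in wood x,y mm -0.8 28.1
top green 202 world [0.4914 0.2971 0.0772] in wood x,y mm -1.7 85.5
top blue 210 world [0.4665 0.1871 0.0771] in wood x,y mm -0.5 -27.3
```

View pics/side9.png

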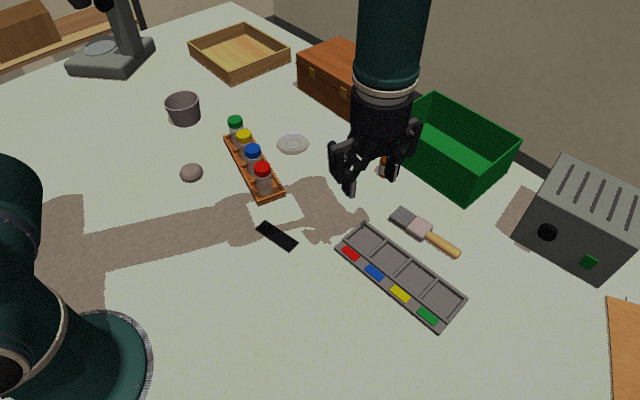

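View pics/top9.png

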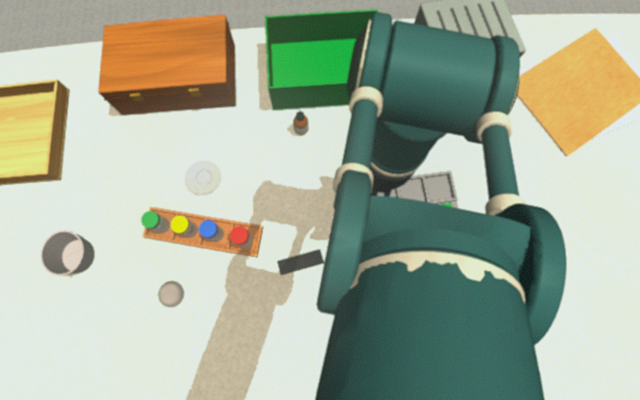

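Both views show all four jars upright in the wooden rack. In the top view, left to right, they are green (150,219), yellow (179,225), blue (208,229) and red (239,236). The grey rack is empty and the gripper is clear of everything.

```bash
python3 -c "
from workcell import bot
print(bot.finish_job())"
```

```text
the job is handed in; nothing more can be done
None
```

I moved all four jars into the wooden rack in reverse order and handed the job in at about 25 s. From the robot's left they now stand green, yellow, blue, red; in the grey rack they stood red, blue, yellow, green.

- **Position:** in the last check from both cameras, every jar was within about 4 mm of its pocket centre, with cap tops at 77–78 mm, as expected for jars standing on the pocket floor. The limit is 12 mm.
- **Camera disagreement:** the side and top views differed by 2–3 mm along the row, well inside the tolerance.
- **Contact:** the jars looked upright, and red, blue and yellow had not moved since they were set down. I looked at green only once, after backing away. Wrist forces stayed under about 15 N in every reading. The gripper was empty, raised and clear of everything at hand-in.

No check failed. The hand-in gave no verdict.

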